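Lock the laser's base plate clamp with the T-handle hex key

TASK

Take the orange T-handle hex key out of its stand, push it fully home in the inclined lock screw of the clamp that holds the laser's base plate, and only then turn the screw clockwise to its stop, where its white pointer meets the red mark. Then put the key back upright in its stand with its collar resting on the block, let go, and leave everything else on the table where it is.

Things in the scene. Friction and masses are not known exactly. Their poses are not given: they have to be found in the camera images.
- key_handle (a point): Centre of the loose hex key's orange crossbar: 78 (along its x) x 20 (y) x 18 (z) mm, key 0.22 kg. The steel hex shank, 14 mm across flats (16.2 over corners, two flats face +-y), runs from mid-bar along -z, its tip 137 mm below this point, the last 5 mm tapered to 9 mm. A dark 28 mm collar sits 68 to 76 mm above the tip. Starts upright in its stand, z up.
- key_tip (a point): Tip of the hex key's shank, on its axis; same axes as key_handle (x along the crossbar, z up the shank).
- socket_floor (a point): Floor of the hex socket in the 33 mm lock screw head; turns with it. z points out along the screw axis, which leans 0.56 rad from vertical, roughly towards the robot. Mouth 17.5 mm above the floor along z: 3.5 mm flared lead-in, 14 mm hexagon, 15 mm across flats, two flats facing +-y: the key fits with its x axis along this x or at any multiple of 60 degrees to it; play 8 degrees.
- screw (a joint): Turn of the lock screw, rad: 0 open, grows as it is turned clockwise (seen looking at the head), 1.2 at the stop, where the head's white pointer meets the red mark. Starts at 0 to 0.3, counts as locked from 1.0. Takes 0.04 N m; a tool turns up to 0.3 rad more than the screw (play and give). Stays where it is left. The clamp's jaw goes down 3 mm with it.
- clamp: The dark steel clamp block fixed to the table, 74 x 66 mm foot, about 90 mm high with the screw head; origin at the centre of its underside, +x towards the laser plate (away from the leaning screw).
- laser_plate: Fixed black plate 180 x 160 x 12 mm with a grey laser box on it, up to 62 mm high; the plate's near edge lies 41 mm along +x from this origin, which coincides with the clamp's. Not to be moved.
- stand_hole (a point): Mouth of the key's hole: centre of the top face of the stand, a fixed black block 60 (x) x 110 (y) x 70 mm high, z up. Hole 21 mm in diameter, right through to the table. When the key stands in it, its collar rests on the top face and key_handle is 69 mm above this point. Two small steel L-keys stick up 25 mm above the block, 43 mm to either side along y.
- mirror_mount: Bystander: mirror in a black mount on a foot, 109 mm high, loose; origin under its foot.
- lens_mount: Bystander: lens on a black post, 116 mm high, loose; origin under its foot.
- power_sensor: Bystander: grey puck 60 mm in diameter, 22 mm high, loose.
- screw_tray: Bystander: blue open tray 90 x 120 x 28 mm, loose.
- screwdriver: Bystander: screwdriver lying on the table.
- spare_post: Bystander: standing steel post 75 mm high, loose.

How it is judged:
On the way, in this order (a step that is already met when the one before it is completed fails the run):
1. the key is seated fully in the socket (tip within 2.5 mm of the floor, axes parallel within 0.12 rad) while the screw is not yet turned past 0.55 rad (distance between key_tip and socket_floor below 0.004 m and z of key_tip in the frame of socket_floor below 0.0025 m and angle between the z axis of key_tip and the z axis of socket_floor, either way round below 0.12 rad and value of joint screw below 0.55 rad), for 0.2 s.
2. the screw is turned past 1.0 rad with the key still seated (value of joint screw above 1 rad and distance between key_tip and socket_floor below 0.006 m and z of key_tip in the frame of socket_floor below 0.004 m), for 0.1 s.
At the end, for the whole second after the job is handed in: The lock screw stands at 1.0 rad or more (stop at 1.2), and the key is at rest, released, upright within 0.08 rad in the stand's hole, its collar within 4 mm of the block's top (value of joint screw above 1 rad and horizontal distance between key_handle and stand_hole below 0.012 m and z of key_handle in the frame of stand_hole below 0.073 m and angle between key_handle's own z axis and vertical below 0.08 rad and linear speed of key below 0.02 m/s); the robot touches nothing.
It fails at once if the screw is driven on clockwise (past 0.55 rad, faster than 0.4 rad/s) by a key that is not fully seated (tip more than 6 mm from the floor) (velocity of joint screw above 0.4 rad/s and distance between key_tip and socket_floor between 0.006 and 0.03 m and value of joint screw above 0.55 rad).
It fails at once if a bystander is moved by more than 30 mm (distance of any of mirror_mount, lens_mount, power_sensor, screw_tray, screwdriver, spare_post from where it was at the start of the episode above 0.03 m).
It also fails if it takes over 56 s, if anything falls off the work surface, if the arm or the gripper's body presses on something with over 40 N, if the wrist force passes 120 N, or if a joint passes its speed limit or range.

ROBOT

A 6-joint arm with a two-finger parallel gripper is mounted at the origin on the work surface. World frame = base frame: x ahead of the robot, y to its left, z up, the work surface at z = 0. Lengths are in m, angles in rad, forces in N, time in s.
With the tool pointing down it reaches from about 0.35 to 0.775 m from the base axis. Payload 5.5 kg.
Tool frame: the origin (TCP) lies midway between the tips of the shut fingers; the grasp point (between the pads) lies grip_point_offset behind it (grip_point_offset is the distance from the TCP to the grasp point, in m); z points along the fingers, y is the direction in which the jaws open and shut (so a half turn about z gives the same grasp; the last joint's range is limited). The gripper opens to 85 mm and grips with 20 to 120 N. Pads are 22 mm wide; open, the fingers measure 114 mm over their backs; the gripper's body (76 mm by 85 mm) begins 54 mm behind the grasp point. The pads swing forward as they close: fully open they stand 13 mm farther back than shut.
Start: joints at [-1.361, 0.313, 0.046, 1.304, 0, 1.431], TCP at [0.197, -0.54, 0.231] pointing down, gripper open.
Joint ranges: [-2.76, 2.76], [-0.86, 1.69], [-1.03, 1.26], [-2.2, 2.34], [-1.47, 1.5], [-3.14, 3.14]. Speed limits (rad/s): [2.57, 2.57, 3.14, 3.14, 3.14, 3.14].

INTERFACE

Orientations are given as a unit quaternion [w, x, y, z].
In Python, from workcell import * gives the robot as it stands.
- The arm moves only by the tool send_rows, never from a script. Its argument "series" is one flat list of numbers, 7 for each row, row after row: the shift along the tool's x, y, z in cm, then the turn, a rotation vector about the tool's x, y, z in degrees, then the opening, from 0 (shut) to 1 (fully open). A call has 1 to 10 rows; each row is the pose to reach, as a shift and turn from the pose commanded when the call began, along the tool's axes at that moment; what a row does not reach only later rows make up. A row lasts 1/12 s, in which the tool goes at most 41.7 mm and 7.16 degrees, less where a joint would pass 70% of its speed; a pose out of reach is approached as far as the arm can. A call with a gripper value outside its range is refused whole. The fingers move at their own pace and stop on an object; "newtons" is the grip in N (left out, the last holds). Time passes only in rows, so rows that repeat a pose let the fingers close. It gives the time, the measured TCP pose, the force and the opening at its end, in the units of the state.
- get_state(): the state, without advancing time (a new reading comes with each control period).
- read_camera(name): name is "scene" or "top" or "wrist"; returns the picture (400x640x3 uint8, blue, green, red); there is no depth.
- camera_info(name): a dict with "K" (3x3 intrinsics, pixels), "xyz" and "attitude" of the camera in the world. Camera axes: x right, y down, z forward; pixel columns grow to the right and rows downward; lengths in m; the calibration is good to about 2 mm. A picture is of the moment at which its call begins: read the wrist's pose just before it. camera_info takes no time and is no camera call; for the wrist camera it gives the pose at the moment of the call.
- hand_in(): hands the job in, once; it reports no verdict.
Trained networks look in the newest picture that a camera, given by its name, has taken for a name from the list of things; names that differ only in an ending like _2 or _b are one class to them, and where a whole thing is asked for, a point or a joint stands for the part that bears it (a point fixed in the world has none). Each returns a list of dicts, best first, with "p" (0 to 1); they miss things now and then, are a little off and sometimes report something else, mostly with a low value. They report only what shows in the picture. A call takes as long as a camera call.
- silhouettes(camera, label): "pixels" (400x640 bool, what is visible of it) and "box" ([left, top, width, height] in pixels, round what is visible of it).
The state is a dict: "clock": time; "joint_pos": joint angles; "qvel": joint speeds; "tau": joint torques, N m; "tcp_pos": TCP position; "orientation": TCP orientation; "wrist_force": force on the tool from outside, world axes, zero at the start; "ft_torque": the same for the moment, N m; "finger_gap": finger opening in m.
Only numpy, scipy, OpenCV 4.12 (cv2) and the standard library are available. Lean on these libraries where they do the work, as an engineer would, in place of code of your own. Each camera call takes 0.05 s, during which the arm holds its last target. There are 200 camera calls.

## Working session

There is one attempt and no reset: what is moved stays moved. The work goes in short steps, Python scripts to look and compute and a tool call to move; the robot and the scene stay as the last step left them, time stands still between calls to the robot, and variables do not carry over. Pictures are saved under pics/ and viewed, about 8 in all and at most 12, crops included, and the job is handed in when it is done.

Besides the shell and the picture viewer there is one more tool, called after "Request:" as a command line: name --argument value ..., lists and objects as JSON in quotes. send_rows: Moves the arm, as the interface text tells. Its arguments: {"type":"object","properties":{"series":{"type":"array"},"newtons":{"type":"number"}},"required":["series"]}

```bash
ls; mkdir -p pics; python3 - <<'E'
from workcell import *
import cv2,numpy as np
s=get_state();print(s)
try: print(grip_point_offset)
except Exception as e: print(e)
for c in ["scene","top","wrist"]:
    i=camera_info(c);print(c,i)
a=read_camera("scene");cv2.imwrite("pics/scene0.png",a)
b=read_camera("top");cv2.imwrite("pics/top0.png",b)
for c in ["scene","top"]:
  for n in ["key_handle","socket_floor","clamp","laser_plate","stand_hole","mirror_mount","lens_mount","power_sensor","screw_tray","screwdriver","spare_post"]:
    try:
        r=silhouettes(c,n);print(c,n,[(round(q["p"],2),q["box"]) for q in r[:3]])
    except Exception as e: print(c,n,e)
E
```

```text
pics
{'clock': 0.0, 'joint_pos': array([-1.36061233e+00,  3.14012203e-01,  4.49830595e-02,  1.30361544e+00,
        1.55898341e-05,  1.43118198e+00]), 'qvel': array([ 0.00032119,  0.00161496,  0.00085043, -0.00046021,  0.00167974,
        0.00029431]), 'tau': array([ 5.34078008e-04, -4.80631077e+01,  2.98530114e+01,  1.93834200e-02,
       -2.51505662e-04,  4.75811134e-06]), 'tcp_pos': array([ 0.19693642, -0.53967481,  0.23040384]), 'orientation': array([-9.23828445e-04,  9.84743669e-01,  1.74008770e-01, -2.48108906e-05]), 'wrist_force': array([ 0.5089962 , -0.61283062,  0.58492364]), 'ft_torque': array([-0.03888792,  0.02154867, -0.03497284]), 'finger_gap': 0.08549963550072347}
0.0187
scene {'K': array([[422.45862058,   0.        , 317.04122924],
       [  0.        , 422.45862058, 201.82090581],
       [  0.        ,   0.        ,   1.        ]]), 'xyz': array([ 1.43478706, -0.18694183,  0.90117724]), 'attitude': array([-0.32141819,  0.71281055,  0.56329578, -0.26700063])}
top {'K': array([[453.82619563,   0.        , 316.21430625],
       [  0.        , 453.82619563, 191.20124818]
[... 1057 characters left out ...]
8, 12.7, 21.8])]
top key_handle [(0.56, [390.3, 208.9, 13.1, 23.7])]
top socket_floor []
top clamp [(0.68, [282.0, 163.8, 28.3, 33.3]), (0.61, [442.5, 197.1, 11.7, 49.0])]
top laser_plate [(0.95, [254.9, 113.1, 60.5, 65.4]), (0.53, [180.2, 241.3, 17.1, 17.0])]
top stand_hole [(0.67, [368.4, 204.0, 42.8, 28.2])]
top mirror_mount [(0.63, [234.1, 200.1, 18.8, 17.8])]
top lens_mount [(0.63, [180.3, 172.6, 18.9, 12.8]), (0.5, [221.5, 140.0, 10.9, 14.0])]
top power_sensor [(0.73, [178.6, 235.6, 19.5, 24.4])]
top screw_tray [(0.75, [395.7, 132.6, 36.5, 29.2])]
top screwdriver [(0.65, [442.0, 209.8, 12.7, 38.6])]
top spare_post [(0.65, [220.3, 137.6, 11.8, 17.3]), (0.19, [292.0, 179.7, 11.4, 12.4])]
```

```bash
python3 - <<'E'
import cv2,numpy as np
a=cv2.imread("pics/scene0.png");b=cv2.imread("pics/top0.png")
A=cv2.resize(a[150:320,170:470],(800,453),interpolation=cv2.INTER_CUBIC)
B=cv2.resize(b[100:270,170:470],(800,453),interpolation=cv2.INTER_CUBIC)
cv2.imwrite("pics/s1.png",A);cv2.imwrite("pics/t1.png",B)
E
```

```text
(no output)
```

View pics/s1.png

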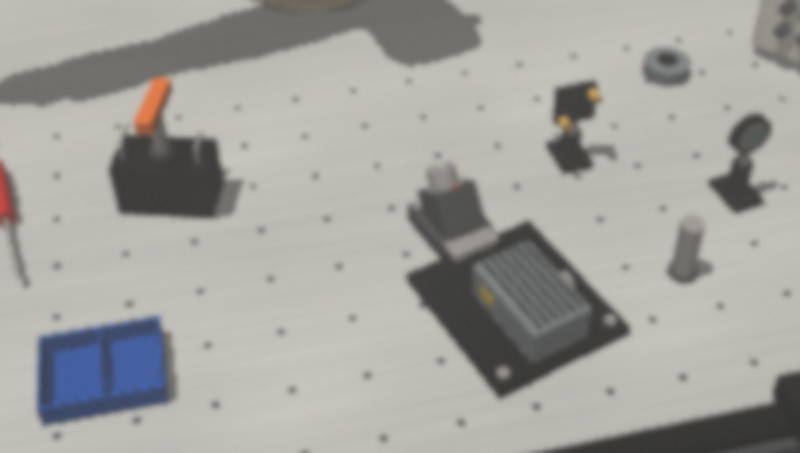

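View pics/t1.png

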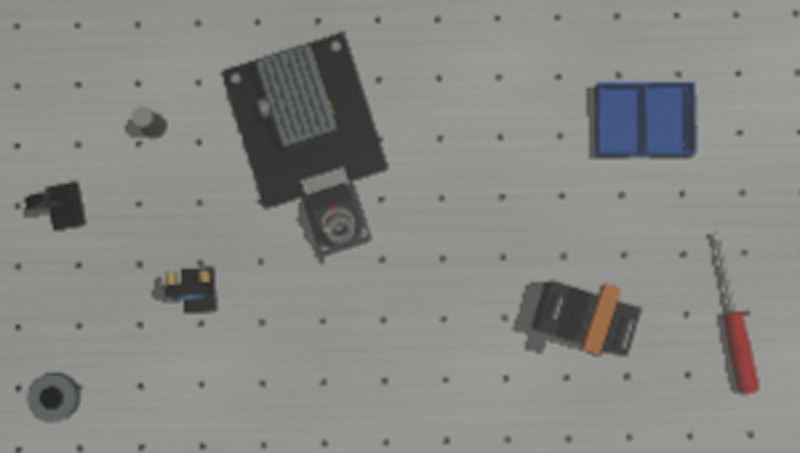

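Scene view: the orange key is in its stand (crop ~150,105), and the clamp with its screw head is at (445,175). Top view: crossbar at (602,320), screw head at (338,224), and plate corners at (223,72), (345,33), (387,167) and (265,207).

```bash
cat > h.py <<'E'
from workcell import *
import cv2,numpy as np
from scipy.spatial.transform import Rotation as R
def rot(q): return R.from_quat([q[1],q[2],q[3],q[0]]).as_matrix()
def toworld(i,uv,z):
    d=rot(i["attitude"])@np.linalg.inv(i["K"])@[uv[0],uv[1],1]
    return i["xyz"]+d*(z-i["xyz"][2])/d[2]
def proj(i,P):
    p=i["K"]@rot(i["attitude"]).T@(np.asarray(P)-i["xyz"]);return p[:2]/p[2]
def tri(i,u,j,v):
    A=[];b=[]
    for k,w in ((i,u),(j,v)):
        d=rot(k["attitude"])@np.linalg.inv(k["K"])@[w[0],w[1],1];d/=np.linalg.norm(d)
        M=np.eye(3)-np.outer(d,d);A.append(M);b.append(M@k["xyz"])
    x=np.linalg.lstsq(np.vstack(A),np.hstack(b),rcond=None)[0];return x
def orange(im):
    h=cv2.cvtColor(im,cv2.COLOR_BGR2HSV)
    m=cv2.inRange(h,(6,110,90),(20,255,255))
    n,l,st,c=cv2.connectedComponentsWithStats(m)
    k=1+np.argmax(st[1:,4]);return (l==k).astype(np.uint8),c[k],st[k]
E
python3 - <<'E'
from h import *
t=camera_info("top");s=camera_info("scene")
a=cv2.imread("pics/scene0.png");b=cv2.imread("pics/top0.png")
ma,ca,_=orange(a);mb,cb,st=orange(b);print(ca,cb,st)
print("tri",tri(t,cb,s,ca),"top z.146",toworld(t,cb,.146))
r=cv2.minAreaRect(cv2.findContours(mb,0,1)[0][0]);print(r)
bx=cv2.boxPoints(r);print(np.array([toworld(t,p,.148) for p in bx]).round(4))
f=lambda x,y:(170+x*.375,100+y*.3753)
c=np.array([toworld(t,f(*p),.012) for p in [(223,72),(345,33),(387,167),(265,207)]]);print("plate",c.round(4),np.linalg.norm(np.diff(c,axis=0),axis=1))
print("head", toworld(t,f(338,224),.088))
# stand top corners
c=np.array([toworld(t,f(*p),.07) for p in [(549,282),(641,308),(628,355),(534,326)]]);print("stand",c.round(4),np.linalg.norm(np.diff(c,axis=0),axis=1),c.mean(0))
E
```

```text
[598.94897959  13.63265306] [394.96449704 219.55621302] [389 207  13  26 169]
tri [0.69484951 0.0971561  0.75834735] top z.146 [ 0.44898261 -0.24444723  0.146     ]
((395.00006103515625, 219.5), (6.640782356262207, 24.981992721557617), 18.434947967529297)
[[ 0.4175 -0.2221  0.148 ]
 [ 0.4875 -0.2477  0.148 ]
 [ 0.4809 -0.2663  0.148 ]
 [ 0.4109 -0.2407  0.148 ]]
plate [[ 0.7609  0.1898  0.012 ]
 [ 0.8073  0.038   0.012 ]
 [ 0.6391 -0.011   0.012 ]
 [ 0.5922  0.1401  0.012 ]] [0.15871902 0.17518045 0.15822172]
head [0.56431735 0.04828986 0.088     ]
stand [[ 0.4923 -0.1994  0.07  ]
 [ 0.4596 -0.3075  0.07  ]
 [ 0.4045 -0.2905  0.07  ]
 [ 0.4407 -0.1803  0.07  ]] [0.1129769  0.05766495 0.11597755] [ 0.44925397 -0.24443654  0.07      ]
```

```bash
cat >> h.py <<'E'
def pose(): 
    s=get_state();return s["tcp_pos"],rot(s["orientation"]),s
def rel(p1,R1,p0=None,R0=None):
    if p0 is None: p0,R0,_=pose()
    d=R0.T@(np.asarray(p1)-p0)*100; w=R.from_matrix(R0.T@R1).as_rotvec()*180/np.pi
    return d.round(2),w.round(1),np.linalg.norm(d)*10/41.7,np.linalg.norm(w)/7.16
def ori(zdir,xhint):
    z=np.array(zdir,float);z/=np.linalg.norm(z);x=np.array(xhint,float);x-=z*(x@z);x/=np.linalg.norm(x)
    return np.column_stack([x,np.cross(z,x),z])
def axis(yaw=np.deg2rad(16.4),t=.56): return np.array([-np.sin(t)*np.cos(yaw),-np.sin(t)*np.sin(yaw),np.cos(t)])
def cam_tool():
    p,Rt,_=pose();i=camera_info("wrist");return Rt.T@(i["xyz"]-p),Rt.T@rot(i["attitude"])
E
python3 - <<'E'
from h import *
c,Rc=cam_tool();print(c,Rc.round(3))
a=axis();head=np.array([.564,.048,.088])
Rv=ori(-a,[-1,0,0])
# put TCP so that head is along camera ray of centre at 0.22 m
campos=head-Rv@Rc[:,2]*0.20
tcp=campos-Rv@c
print("tcp",tcp,"cam",campos,rel(tcp,Rv))
E
```

```text
[ 0.07049185  0.00024391 -0.14367955] [[-0.    -0.961 -0.275]
 [ 1.    -0.     0.001]
 [-0.001 -0.275  0.961]]
tcp [0.55250622 0.03899144 0.13683995] cam [0.41863775 0.0239443  0.22324474] (array([ 53.24, -42.23,   9.44]), array([ -44.1,    6. , -151.7]), np.float64(16.453809842291424), np.float64(22.08072094777301))
```

```bash
python3 - <<'E'
from h import *
c,Rc=cam_tool()
a=axis();head=np.array([.564,.048,.088])
Rv=ori(-a,[-1,0,0])
tcp=head-Rv@Rc[:,2]*0.27-Rv@c
Rm=ori([.25,.05,-1],[np.cos(1.6),np.sin(1.6),0]);pm=np.array([.42,-.2,.3])
print(tcp,rel(pm,Rm)); print(rel(tcp,Rv,pm,Rm))
E
```

```text
[0.50162943 0.03057195 0.1841756 ] (array([ 32.6 , -24.32,  -6.87]), array([-10.7,  10.9, -71.5]), np.float64(9.892649491987513), np.float64(10.215356959105721))
(array([22.24,  5.74, 14.32]), array([-17.9,  -8.1, -84.2]), np.float64(6.489993711534244), np.float64(12.071741058541603))
```

Request:
send_rows --series '[3.3, -2.4, -3, -1.1, 1.1, -7.1, 1, 6.5, -4.9, -5, -2.2, 2.2, -14.2, 1, 9.8, -7.3, -6.9, -3.3, 3.3, -21.3, 1, 13, -9.7, -6.9, -4.3, 4.4, -28.4, 1, 16.3, -12.2, -6.9, -5.4, 5.5, -35.5, 1, 19.6, -14.6, -6.9, -6.4, 6.6, -42.7, 1, 22.8, -17, -6.9, -7.5, 7.7, -50, 1, 26, -19.5, -6.9, -8.6, 8.8, -57, 1, 29.3, -21.9, -6.9, -9.7, 9.9, -64, 1, 32.6, -24.3, -6.9, -10.7, 10.9, -70, 1]'

```text
clock: 2.03
tcp_pos: [0.4165, -0.2043, 0.3007]
orientation: [0.071, 0.697, 0.706, 0.103]
wrist_force: [0.5, -1.2, 0.5]
finger_gap: 0.0857
```

```bash
python3 - <<'E'
from h import *
c,Rc=cam_tool()
a=axis();head=np.array([.564,.048,.088])
Rv=ori(-a,[-1,0,0])
tcp=head-Rv@Rc[:,2]*0.27-Rv@c
print(pose()[0],rel(tcp,Rv))
E
```

```text
[ 0.41651914 -0.20430858  0.30072636] (array([22.75,  5.48, 14.49]), array([-18. ,  -7.7, -85.4]), np.float64(6.600521856940169), np.float64(12.230619061119297))
```

Request:
send_rows --series '[2.3, 0.5, 1, -1.5, -0.6, -7, 1, 4.6, 1.1, 2, -3, -1.2, -14, 1, 6.8, 1.6, 3.5, -4.5, -1.9, -21, 1, 9, 2.2, 5, -6, -2.5, -28, 1, 11.3, 2.7, 6.5, -7.5, -3.2, -35, 1, 13.6, 3.3, 8, -9, -3.8, -42, 1, 16, 3.8, 9.5, -10.5, -4.5, -49, 1, 18.2, 4.4, 11, -12, -5.1, -56, 1, 20.5, 4.9, 12.7, -13.5, -5.8, -63, 1, 22.8, 5.5, 14.5, -15, -6.4, -70, 1]'

```text
clock: 2.87
tcp_pos: [0.5017, 0.0296, 0.1833]
orientation: [0.239, 0.159, 0.953, 0.093]
wrist_force: [-0.4, -1.0, -0.4]
finger_gap: 0.0854
```

```bash
python3 - <<'E'
from h import *
c,Rc=cam_tool()
a=axis();head=np.array([.564,.048,.088])
Rv=ori(-a,[-1,0,0])
tcp=head-Rv@Rc[:,2]*0.27-Rv@c
print(pose()[0],rel(tcp,Rv))
E
```

```text
[0.50174475 0.0296136  0.18334769] (array([ 0.18,  0.06, -0.07]), array([ -3.2,  -1.1, -15.6]), np.float64(0.04975806461957159), np.float64(2.223361427631607))
```

Request:
send_rows --series '[0.1, 0, 0, -1.5, -0.5, -7, 1, 0.2, 0, -0.1, -3, -1, -14, 1, 0.2, 0, -0.1, -3.2, -1.1, -15.6, 1, 0.2, 0, -0.1, -3.2, -1.1, -15.6, 1]'

```text
clock: 3.2
tcp_pos: [0.4991, 0.0289, 0.183]
orientation: [0.262, 0.026, 0.961, 0.084]
wrist_force: [0.0, -0.3, -0.3]
finger_gap: 0.0852
```

```bash
python3 - <<'E'
from h import *
i=camera_info("wrist");im=read_camera("wrist");cv2.imwrite("pics/w1.png",im)
np.save("w1.npy",i,allow_pickle=True)
print(proj(i,[.564,.048,.088]),pose()[2]["joint_pos"].round(2))
cv2.imwrite("pics/w1c.png",cv2.resize(im[100:300,200:440],(720,600),interpolation=cv2.INTER_CUBIC))
E
```

```text
[325.37711483 199.97843292] [-0.28 -0.19 -0.78  0.5   0.29 -0.15]
```

View pics/w1c.png

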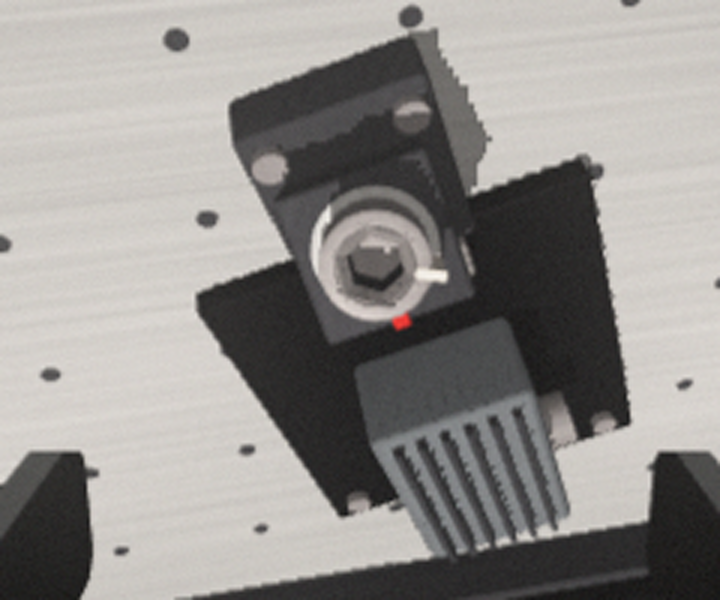

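Wrist view: the screw head is centred at crop (376,262), the white pointer is at (432,275) and the red mark at (402,321). I estimate the screw at about 0.27 rad. A second vantage will let me triangulate it.

Request:
send_rows --series '[0, 3, 0, 0, 0, 0, 1, 0, 6, 0, 0, 0, 0, 1, 0, 6, 0, 0, 0, 0, 1, 0, 6, 0, 0, 0, 0, 1]'

```text
clock: 3.58
tcp_pos: [0.5, 0.0892, 0.1946]
orientation: [0.262, 0.025, 0.961, 0.085]
wrist_force: [0.2, 0.8, 1.6]
finger_gap: 0.0854
```

```bash
cat >> h.py <<'E'
def rectify(im,i,o,yaw,half=.03,n=500,t=.56):
    # orthographic view onto plane through o, normal axis; right = horizontal e2 , up= e1 (uphill toward +x clamp)
    a=axis(yaw,t); e1=np.array([np.cos(yaw),np.sin(yaw),0]);e1-=a*(a@e1);e1/=np.linalg.norm(e1);e2=np.cross(e1,a)  # right when looking along -a with e1 up
    S=[];D=[]
    for u,v in [(-1,-1),(1,-1),(1,1),(-1,1)]:
        S.append(proj(i,o+half*(u*e2-v*e1)));D.append([(u+1)*n/2,(v+1)*n/2])
    H=cv2.getPerspectiveTransform(np.float32(S),np.float32(D));return cv2.warpPerspective(im,H,(n,n),flags=cv2.INTER_CUBIC)
E
python3 - <<'E'
from h import *
i1=np.load("w1.npy",allow_pickle=True).item();im1=cv2.imread("pics/w1.png")
i=camera_info("wrist");im=read_camera("wrist");cv2.imwrite("pics/w2.png",im);np.save("w2.npy",i,allow_pickle=True)
yaw=np.deg2rad(16.4)
o=np.array([.564,.048,.088])
A=rectify(im1,i1,o,yaw);B=rectify(im,i,o,yaw)
cv2.imwrite("pics/r12.png",cv2.resize(np.hstack([A,B]),(800,400)))
E
```

```text
(no output)
```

View pics/r12.png

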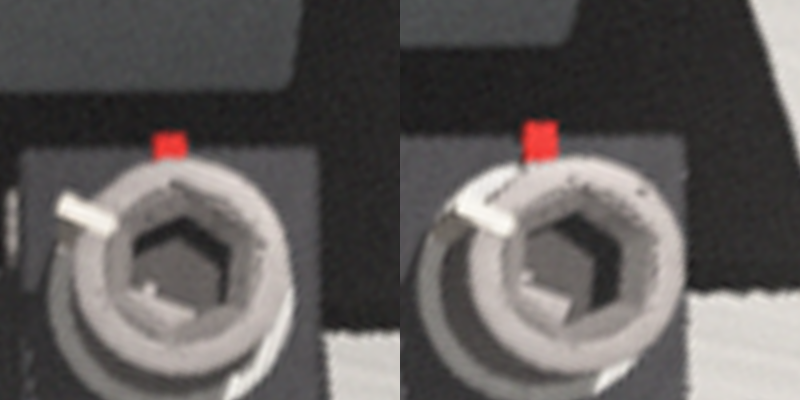

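```bash
python3 - <<'E'
from h import *
i1=np.load("w1.npy",allow_pickle=True).item();im1=cv2.imread("pics/w1.png")
i2=np.load("w2.npy",allow_pickle=True).item();im2=cv2.imread("pics/w2.png")
yaw=np.deg2rad(16.4)
a=axis(yaw);e1=np.array([np.cos(yaw),np.sin(yaw),0]);e1-=a*(a@e1);e1/=np.linalg.norm(e1);e2=np.cross(e1,a)
o=np.array([.564,.048,.088])
def pt(x,y): return o+.00015*((x-200)*e2-(y-200)*e1)
P1,P2=pt(183,267),pt(177,265)
X=tri(i1,proj(i1,P1),i2,proj(i2,P2));print("head mouth",X)
R1,R2=pt(171,147),pt(141,140);print("red",((tri(i1,proj(i1,R1),i2,proj(i2,R2))-X)@np.c_[e2,e1,a]).round(4))
p1,p2=pt(60,205),pt(435-400,220);print("ptr tip",((tri(i1,proj(i1,p1),i2,proj(i2,p2))-X)@np.c_[e2,e1,a]).round(4))
t=camera_info("top");print("top px",(proj(t,X)-[170,100])/.375, "vs 338,224")
# offset in clamp frame
print("clamp frame",R.from_euler('z',-yaw).apply(X-[.5763,.0530,0]).round(4))
print(proj(i1,X))
A=rectify(im1,i1,X,yaw,.02,400);B=rectify(im2,i2,X,yaw,.02,400)
C=np.hstack([A,B])
for k in (0,400):
    cv2.circle(C,(200+k,200),165,(0,255,0),1);cv2.drawMarker(C,(200+k,200),(0,255,255),0,12)
cv2.imwrite("pics/r3.png",C)
E
```

```text
head mouth [0.55806892 0.04857805 0.07969958]
red [-0.0007  0.0232 -0.0169]
ptr tip [-0.0193  0.0098 -0.0072]
top px [338.06349134 229.97443169] vs 338,224
clamp frame [-0.0187  0.0009  0.0797]
[324.30217138 188.31248621]
```

View pics/r3.png

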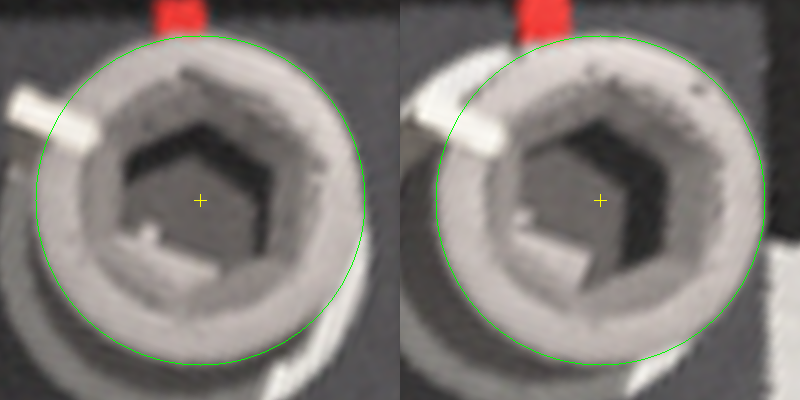

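The rectified views match the 33 mm head: the circle fits and the rim height comes out at 88.5 mm. The hex has a vertex about 1.5° clockwise of uphill. Next I go to the stand.

```bash
python3 - <<'E'
from h import *
Rd=ori([0,0,-1],[np.cos(np.deg2rad(160)),np.sin(np.deg2rad(160)),0])
p0,R0,_=pose()
print(rel([.449,-.2444,.22],Rd)); print("up", R0.T@[0,0,1], R0.T@[-.05,-.15,.1]*100)
E
```

```text
(array([ -0.  , -32.33,  -9.74]), array([15. , 28.3, 16.5]), np.float64(8.097064015178049), np.float64(5.039034408411145))
up [-0.499188    0.17586889 -0.84845829] [ -2.08122419 -13.02982863 -13.26243084]
```

Request:
send_rows --series '[-1, -2.5, -3, 1, 2, 1, 1, -2, -6, -6, 3, 5, 3, 1, -2.5, -10, -8, 5, 9, 5, 1, -2.5, -14, -9.5, 7, 13, 7.5, 1, -2, -18, -10, 9, 17, 10, 1, -1.5, -22, -10, 11, 21, 12, 1, -1, -26, -9.8, 13, 25, 14.5, 1, -0.5, -29.5, -9.7, 15, 28.3, 16.5, 1, 0, -32.3, -9.7, 15, 28.3, 16.5, 1, 0, -32.3, -9.7, 15, 28.3, 16.5, 1]'

```text
clock: 4.47
tcp_pos: [0.4478, -0.2501, 0.2163]
orientation: [-0.002, 0.177, 0.984, 0.0]
wrist_force: [0.1, 0.4, 0.0]
finger_gap: 0.0854
```

```bash
python3 - <<'E'
from h import *
i=camera_info("wrist");im=read_camera("wrist");cv2.imwrite("pics/w3.png",im);np.save("w3.npy",i,allow_pickle=True)
m,c,st=orange(im);print(c,st,proj(i,[.449,-.2444,.139]))
r=cv2.minAreaRect(np.vstack(cv2.findContours(m,0,1)[0]));print(r,cv2.boxPoints(r))
print(pose()[0],pose()[1].round(3))
cv2.imwrite("pics/w3c.png",im[0:400,120:520])
E
```

```text
[331.50204638 204.70327422] [ 317  152   30  107 2932] [330.4959553  205.65179115]
((331.5, 205.0), (106.0, 29.0), 90.0) [[317. 152.]
 [346. 152.]
 [346. 258.]
 [317. 258.]]
[ 0.44776272 -0.24774956  0.21731854] [[-0.937  0.348 -0.002]
 [ 0.348  0.937  0.002]
 [ 0.003  0.001 -1.   ]]
```

View pics/w3c.png

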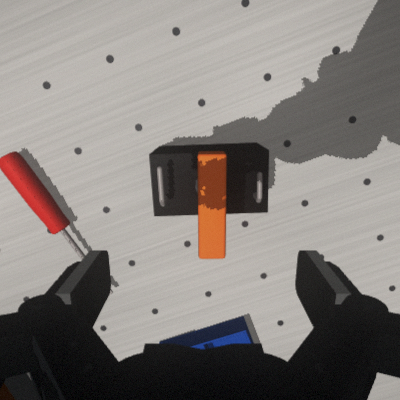

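The bar is vertical in the wrist picture (centre 331.5,205), aligned with tool x and within 1 px of prediction. I go down to grasp.

```bash
python3 - <<'E'
from h import *
i=np.load("w3.npy",allow_pickle=True).item()
c=np.array([.4493,-.2437,.139]);y=np.deg2rad(159.6);x=np.array([np.cos(y),np.sin(y),0]);yy=np.array([-x[1],x[0],0])
P=[proj(i,c+sx*.039*x+sy*.01*yy+[0,0,sz*.009]) for sx in(-1,1) for sy in (-1,1) for sz in (-1,1)]
P=np.array(P);print(P.min(0),P.max(0))
p,R0,_=pose();print(p)
Rd=ori([0,0,-1],x);print(rel(c-[0,0,.0187],Rd))
E
```

```text
[317.45895732 150.94437215] [347.11845129 259.48709351]
[ 0.44776272 -0.24774956  0.21731854]
(array([-0.03,  0.42,  9.7 ]), array([ 0.1, -0.2,  0. ]), np.float64(2.3289013907680363), np.float64(0.02350811378993297))
```

Request:
send_rows --series '[0, 0.1, 1, 0, 0, 0, 1, 0, 0.1, 3.5, 0, 0, 0, 1, 0, 0.1, 6, 0, 0, 0, 1, 0, 0.1, 8, 0, 0, 0, 1, 0, 0.1, 9.2, 0, 0, 0, 1, 0, 0.1, 9.2, 0, 0, 0, 1, 0, 0.1, 9.2, 0, 0, 0, 1]'

```text
clock: 5.1
tcp_pos: [0.4487, -0.2423, 0.1273]
orientation: [-0.0, 0.174, 0.985, 0.0]
wrist_force: [-0.6, 0.3, 0.1]
finger_gap: 0.0853
```

```bash
python3 - <<'E'
from h import *
c=np.array([.4493,-.2437,.139]);y=np.deg2rad(159.6);x=np.array([np.cos(y),np.sin(y),0])
print(pose()[0],rel(c-[0,0,.0187],ori([0,0,-1],x)))
E
```

```text
[ 0.44867448 -0.24232791  0.12725681] (array([-0.11, -0.11,  0.7 ]), array([ 0. , -0. ,  0.4]), np.float64(0.17070419112394802), np.float64(0.05830692498618938))
```

Request:
send_rows --newtons 80 --series '[-0.1, -0.1, 0.4, 0, 0, 0.4, 1, -0.1, -0.1, 0.7, 0, 0, 0.4, 1, -0.1, -0.1, 0.7, 0, 0, 0.4, 0, -0.1, -0.1, 0.7, 0, 0, 0.4, 0, -0.1, -0.1, 0.7, 0, 0, 0.4, 0, -0.1, -0.1, 0.7, 0, 0, 0.4, 0, -0.1, -0.1, 0.7, 0, 0, 0.4, 0, -0.1, -0.1, 0.7, 0, 0, 0.4, 0, -0.1, -0.1, 0.7, 0, 0, 0.4, 0, -0.1, -0.1, 0.7, 0, 0, 0.4, 0]'

```text
clock: 5.93
tcp_pos: [0.4501, -0.2449, 0.1208]
orientation: [0.001, 0.177, 0.984, -0.0]
wrist_force: [-0.7, 0.9, 3.6]
finger_gap: 0.0191
```

```bash
python3 - <<'E'
from h import *
p,R0,s=pose();print(p,R0.round(3),s["wrist_force"],s["ft_torque"],s["finger_gap"],s["joint_pos"])
np.save("grasp.npy",dict(p=p,R=R0),allow_pickle=True)
E
```

```text
[ 0.45010957 -0.24492699  0.12075037] [[-0.937  0.349  0.001]
 [ 0.349  0.937 -0.   ]
 [-0.001  0.    -1.   ]] [-0.68527041  0.94789602  3.62874538] [ 0.22180224  0.06030774 -0.01199343] 0.019080124972395248 [-6.55340700e-01  2.54634661e-01 -3.13662098e-01  1.00144033e+00
  4.06415111e-04 -2.98818213e-01]
```

Request:
send_rows --series '[0, 0, -1, 0, 0, 0, 0, 0, 0, -3, 0, 0, 0, 0, 0, 0, -5.5, 0, 0, 0, 0, 0, 0, -8, 0, 0, 0, 0, 0, 0, -10.5, 0, 0, 0, 0, 0, 0, -12.5, 0, 0, 0, 0, 0, 0, -13, 0, 0, 0, 0, 0, 0, -13, 0, 0, 0, 0, 0, 0, -13, 0, 0, 0, 0]'

```text
clock: 6.68
tcp_pos: [0.4495, -0.2447, 0.2495]
orientation: [-0.0, 0.177, 0.984, 0.0]
wrist_force: [-0.0, 0.2, -2.7]
finger_gap: 0.0187
```

```bash
python3 - <<'E'
from h import *
p,R0,s=pose();print(p,R0.round(3),s["wrist_force"],s["ft_torque"],s["finger_gap"])
i=camera_info("wrist");im=read_camera("wrist");cv2.imwrite("pics/w4.png",im);np.save("w4.npy",i,allow_pickle=True)
y=R0[:,1];z=R0[:,2];x=R0[:,0];h=p-.0187*z
print("tip",proj(i,h+.137*z),"handle",proj(i,h),"topface ends",proj(i,h-.009*z+.039*x),proj(i,h-.009*z-.039*x))
for n in ("key_handle","key_tip"):
    r=silhouettes("wrist",n);print(n,[(q["p"],q["box"]) for q in r])
m,c,st=orange(im);print(c,st)
cv2.imwrite("pics/w4c.png",cv2.resize(im[150:400,200:450],(600,600),interpolation=cv2.INTER_CUBIC))
E
```

```text
[ 0.44946297 -0.24465835  0.24949486] [[-0.937  0.349 -0.001]
 [ 0.349  0.937  0.   ]
 [ 0.001  0.    -1.   ]] [-1.78352148e-03  1.65644721e-01 -2.70774702e+00] [-0.02974609  0.00334605 -0.02414983] 0.018732258353427445
tip [322.59747322 192.23976053] handle [322.59950956 271.85393892] topface ends [322.59030106 192.00724735] [322.60782132 359.50334801]
key_handle [(0.79, [297.7, 178.0, 53.1, 169.7]), (0.67, [291.8, 321.6, 65.0, 22.2])]
key_tip [(0.95, [295.4, 178.2, 51.4, 173.2])]
[322.53671596 261.38462519] [ 297  180   52  170 7844]
```

View pics/w4c.png

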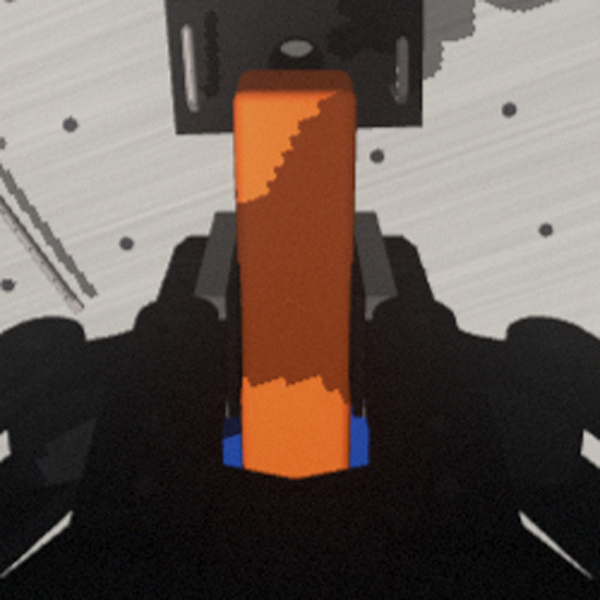

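```bash
python3 - <<'E'
from h import *
from scipy.optimize import least_squares
i=np.load("w4.npy",allow_pickle=True).item()
p,R0,s=pose();x,y,z=R0.T
def pr(dx,dz,sx,sz): return proj(i,p+(-.0187+dz+sz*.009)*z+(dx+sx*.039)*x)[1]
print([pr(0,0,*q) for q in ((1,-1),(1,1),(-1,-1))])
f=lambda v:[pr(v[0],v[1],1,-1)-188.3,pr(v[0],v[1],1,1)-179,pr(v[0],v[1],-1,-1)-349]
r=least_squares(f,[0,0],x_scale=.001);print(r.x,r.fun)
for h in(0,.001,.002):
  g=lambda v:[pr(v[0],v[1],1-h/.039,-1)-188.3,pr(v[0],v[1],-1+h/.039,-1)-349]
  r=least_squares(g,[0,0],x_scale=.001);print(h,r.x)
# stand-hole in image: ellipse top (crop 296,47)
print(toworld(i,(200+296/2.4,150+47/2.4),.07))
E
```

```text
[np.float64(189.99301710160003), np.float64(179.61109534508134), np.float64(356.7474832510534)]
[-0.00090321  0.00577486] [ 0.23551816 -0.25231994 -0.0158796 ]
0 [-0.00076285  0.00560753]
0.001 [0.00103857 0.00247008]
0.002 [ 0.00283998 -0.00066737]
[ 0.44205051 -0.24102665  0.07      ]
```

Key is held straight, with the bar parallel to tool x and the shank hidden below it. I go to the pre-insertion pose.

```bash
cat >> h.py <<'E'
MOUTH=np.array([.5581,.0486,.0797]);DX,DZ=.001,.001
def frame(yaw=np.deg2rad(16.4),t=.56):
    a=axis(yaw,t);e1=np.array([np.cos(yaw),np.sin(yaw),0]);e1-=a*(a@e1);e1/=np.linalg.norm(e1);return e1,np.cross(e1,a),a
def seat(lift,cw=1.5,mouth=MOUTH):   # tip lift above floor
    e1,e2,a=frame();c=np.deg2rad(cw);v=e1*np.cos(c)+e2*np.sin(c)
    Rs=ori(-a,-v);h=mouth-.0175*a+(lift+.137)*a
    return h-(-.0187+DZ)*Rs[:,2]-DX*Rs[:,0],Rs
E
python3 - <<'E'
from h import *
p1,R1=seat(.0175+.03);print(p1,rel(p1,R1))
p0,R0,s=pose()
for w in (.5,):
    pass
E
```

```text
[0.48284045 0.02642262 0.20672619] (array([ 6.26, 26.54,  4.23]), array([-10.6, -30.9, -34.4]), np.float64(6.617825513532607), np.float64(6.63040218540647))
```

Request:
send_rows --series '[0.6, 2.5, -0.5, -1, -3, -3.4, 0, 1.2, 5.5, -1, -2, -6, -7, 0, 1.9, 8.5, -1, -3.2, -9.3, -10.3, 0, 2.5, 11.5, -1, -4.3, -12.4, -13.8, 0, 3.2, 14.5, -1, -5.3, -15.5, -17.2, 0, 3.8, 17.5, 0, -6.4, -18.6, -20.7, 0, 4.4, 20.5, 1, -7.5, -21.7, -24.1, 0, 5, 23, 2, -8.5, -24.8, -27.6, 0, 5.7, 25, 3.2, -9.6, -27.9, -31, 0, 6.3, 26.5, 4.2, -10.6, -30.9, -34.4, 0]'

```text
clock: 7.67
tcp_pos: [0.4814, 0.0278, 0.206]
orientation: [0.274, -0.127, 0.952, 0.043]
wrist_force: [-0.2, 0.1, -2.3]
finger_gap: 0.0187
```

Request:
send_rows --series '[0, 0, 0, 0, 0, 0, 0, 0, 0, 0, 0, 0, 0, 0, 0, 0, 0, 0, 0, 0, 0]'

```text
clock: 7.92
tcp_pos: [0.4838, 0.0248, 0.209]
orientation: [0.274, -0.124, 0.953, 0.041]
wrist_force: [0.2, -0.2, -1.8]
finger_gap: 0.0186
```

```bash
python3 - <<'E'
from h import *
p1,R1=seat(.0475);p,R0,s=pose();print(p,rel(p1,R1),s["wrist_force"],s["joint_pos"].round(2))
for n in ("scene","wrist"): cv2.imwrite("pics/%s5.png"%n,read_camera(n))
np.save("w5.npy",camera_info("wrist"),allow_pickle=True)
a=cv2.imread("pics/scene5.png")[160:260,270:410];b=cv2.imread("pics/wrist5.png")[100:300,220:420]
sc=camera_info("scene");i=camera_info("wrist")
tip=p+(-.0187+DZ+.137)*R0[:,2]+DX*R0[:,0]
print("tip",tip,proj(sc,tip),proj(sc,MOUTH),proj(i,tip),proj(i,MOUTH))
cv2.imwrite("pics/c5.png",np.hstack([cv2.resize(a,(420,300),interpolation=cv2.INTER_CUBIC),cv2.resize(b,(300,300),interpolation=cv2.INTER_CUBIC)]))
E
```

```text
[0.48384884 0.02475433 0.20895554] (array([0.17, 0.18, 0.16]), array([-0.2,  0.1, -0. ]), np.float64(0.07101739080079895), np.float64(0.030158079162846983)) [ 0.20902074 -0.23570938 -1.7847198 ] [-0.3  -0.25 -0.75  0.59  0.3  -0.49]
tip [0.5440676  0.04206592 0.10742968] [330.7686889  203.10902755] [334.12945346 213.07364165] [324.07475358 188.42841381] [326.45913567 178.35541906]
```

View pics/c5.png

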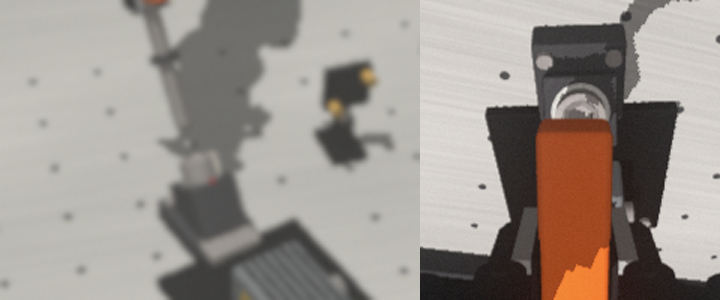

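Request:
send_rows --series '[0.1, 0.1, 0.5, -0.2, 0.1, 0, 0, 0.17, 0.18, 1.2, -0.2, 0.1, 0, 0, 0.17, 0.18, 2.1, -0.2, 0.1, 0, 0, 0.17, 0.18, 2.1, -0.2, 0.1, 0, 0, 0.17, 0.18, 2.1, -0.2, 0.1, 0, 0, 0.17, 0.18, 2.1, -0.2, 0.1, 0, 0]'

```text
clock: 8.52
tcp_pos: [0.4922, 0.0299, 0.1896]
orientation: [0.273, -0.125, 0.953, 0.044]
wrist_force: [-0.2, -0.3, -2.6]
finger_gap: 0.0188
```

```bash
python3 - <<'E'
from h import *
p1,R1=seat(.0);p,R0,s=pose();print(p,rel(p1,R1),s["wrist_force"],s["ft_torque"])
i=camera_info("wrist");im=read_camera("wrist");cv2.imwrite("pics/w6.png",im)
A=rectify(im,i,MOUTH,np.deg2rad(16.4),.03,300)
cv2.circle(A,(150,150),82,(0,255,0),1)
sc=read_camera("scene")[180:230,300:370]
cv2.imwrite("pics/r6.png",np.hstack([cv2.resize(A,(400,400)),cv2.resize(sc,(400,400),interpolation=cv2.INTER_CUBIC)]))
E
```

```text
[0.49223165 0.02987992 0.18957717] (array([-0.07, -0.07,  2.77]), array([ 0.1, -0. ,  0. ]), np.float64(0.6638365320087644), np.float64(0.013495852732736867)) [-0.19791575 -0.34366319 -2.64507671] [-0.15970876  0.72137268 -0.01117464]
```

View pics/r6.png

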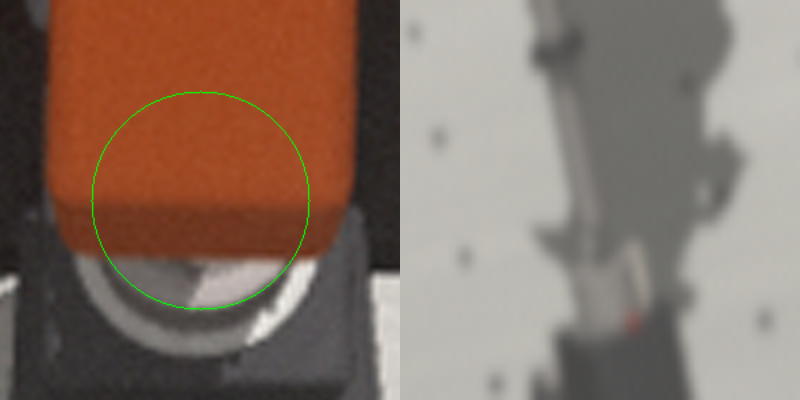

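```bash
python3 - <<'E'
from h import *
sc=camera_info("scene");im=read_camera("scene");cv2.imwrite("pics/scene7.png",im);im0=cv2.imread("pics/scene0.png")
p,R0,s=pose();print(rel(*seat(0)))
e1,e2,a=frame();k=8;x0,y0=312,180
def px(P): return tuple(int(v) for v in ((proj(sc,P)-[x0,y0]+.5)*k).round())
outs=[]
for m in (im0,im):
    c=cv2.resize(m[y0:y0+60,x0:x0+50],None,fx=k,fy=k,interpolation=cv2.INTER_CUBIC)
    for t in np.linspace(0,2*np.pi,40): cv2.circle(c,px(MOUTH+.0165*(np.cos(t)*e1+np.sin(t)*e2)),1,(0,255,0),-1)
    outs.append(c)
h=p+(-.0187+DZ)*R0[:,2]+DX*R0[:,0]
for d in np.linspace(.06,.137,15): cv2.circle(outs[1],px(h+d*R0[:,2]),1,(0,0,255),-1)
cv2.imwrite("pics/o7.png",np.hstack(outs))
E
```

```text
(array([-0.02, -0.06,  2.81]), array([0.1, 0. , 0.1]), np.float64(0.6731430449064346), np.float64(0.011529423954502224))
```

View pics/o7.png

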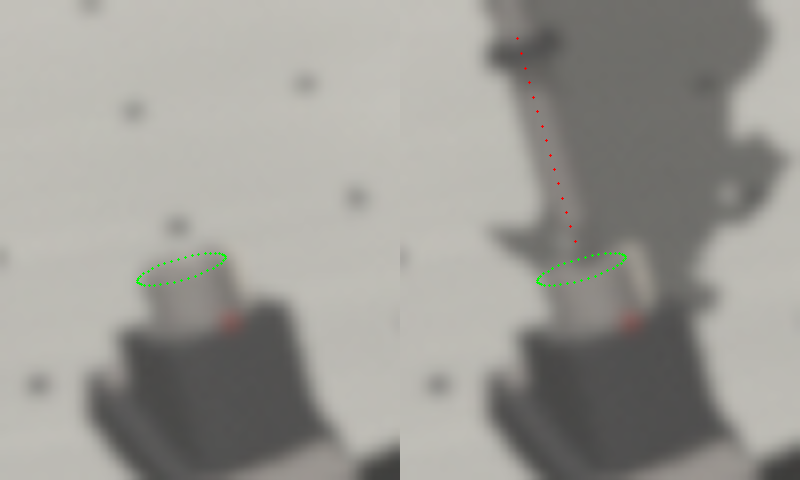

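Overlay: the head agrees with the prediction to about 1 scene pixel (2 mm), well inside the roughly 24 mm flared mouth. I descend in steps and watch the forces.

Request:
send_rows --series '[0, 0, 0.5, 0, 0, 0, 0, 0, 0, 1, 0, 0, 0, 0, 0, 0, 1.2, 0, 0, 0, 0, 0, 0, 1.2, 0, 0, 0, 0]'

```text
clock: 9.0
tcp_pos: [0.498, 0.032, 0.1787]
orientation: [0.272, -0.125, 0.953, 0.044]
wrist_force: [-0.8, 0.2, -2.4]
finger_gap: 0.0192
```

```bash
cat > st.py <<'E'
from h import *
p,R0,s=pose();d,w,_,_=rel(*seat(0));print(s["clock"],"to seat",d,w,"F tool",(R0.T@s["wrist_force"]).round(1),"T",(R0.T@s["ft_torque"]).round(2),s["finger_gap"].round(4),"q6",s["joint_pos"][5].round(2))
E
python3 st.py
```

```text
Traceback (most recent call last):
  File "st.py", line 2, in <module>
    p,R0,s=pose();d,w,_,_=rel(*seat(0));print(s["clock"],"to seat",d,w,"F tool",(R0.T@s["wrist_force"]).round(1),"T",(R0.T@s["ft_torque"]).round(2),s["finger_gap"].round(4),"q6",s["joint_pos"][5].round(2))
                                                                                                                                                    ^^^^^^^^^^^^^^^^^^^^^
AttributeError: 'float' object has no attribute 'round'
```

```bash
sed -i 's/s\["finger_gap"\].round(4)/round(s["finger_gap"],4)/' st.py; python3 st.py
```

```text
9.0 to seat [-0.13 -0.11  1.52] [ 0.1 -0.1  0. ] F tool [1.9 0.4 1.6] T [-0.01  0.77 -0.02] 0.0192 q6 -0.46
```

Request:
send_rows --series '[0, 0, 0.2, 0, 0, 0, 0, 0, 0, 0.4, 0, 0, 0, 0, 0, 0, 0.4, 0, 0, 0, 0, 0, 0, 0.4, 0, 0, 0, 0]'

```text
clock: 9.33
tcp_pos: [0.5003, 0.0324, 0.1761]
orientation: [0.273, -0.125, 0.953, 0.043]
wrist_force: [0.1, 0.5, -2.8]
finger_gap: 0.0192
```

```bash
python3 st.py
```

```text
9.3333 to seat [-0.07 -0.08  1.17] [ 0.1 -0.   0.1] F tool [1.3 0.4 2.5] T [ 0.01  0.78 -0.  ] 0.0192 q6 -0.46
```

Request:
send_rows --series '[0, 0, 0.2, 0, 0, 0, 0, 0, 0, 0.4, 0, 0, 0, 0, 0, 0, 0.4, 0, 0, 0, 0, 0, 0, 0.4, 0, 0, 0, 0]'

```text
clock: 9.67
tcp_pos: [0.5026, 0.0329, 0.1729]
orientation: [0.273, -0.125, 0.953, 0.043]
wrist_force: [0.8, -1.2, -3.0]
finger_gap: 0.0184
```

```bash
python3 st.py
```

```text
9.6667 to seat [-0.04 -0.06  0.78] [0.1 0.  0.1] F tool [ 1.2 -1.4  2.7] T [0.24 0.61 0.03] 0.0184 q6 -0.46
```

Request:
send_rows --series '[0, 0, 0.2, 0, 0, 0, 0, 0, 0, 0.3, 0, 0, 0, 0, 0, 0, 0.3, 0, 0, 0, 0, 0, 0, 0.3, 0, 0, 0, 0]'

```text
clock: 10.0
tcp_pos: [0.5041, 0.0334, 0.1703]
orientation: [0.273, -0.125, 0.953, 0.043]
wrist_force: [0.3, -0.6, -2.2]
finger_gap: 0.0185
```

```bash
python3 st.py
```

```text
10.0 to seat [-0.04 -0.06  0.48] [0.1 0.  0.1] F tool [ 1.  -0.7  2. ] T [0.3  0.46 0.01] 0.0185 q6 -0.45
```

Request:
send_rows --series '[0, 0, 0.2, 0, 0, 0, 0, 0, 0, 0.4, 0, 0, 0, 0, 0, 0, 0.4, 0, 0, 0, 0, 0, 0, 0.4, 0, 0, 0, 0]'

```text
clock: 10.33
tcp_pos: [0.5061, 0.034, 0.167]
orientation: [0.273, -0.125, 0.953, 0.043]
wrist_force: [0.2, -2.2, -0.0]
finger_gap: 0.0193
```

```bash
python3 st.py
```

```text
10.3333 to seat [-0.04 -0.07  0.09] [0.1 0.  0.1] F tool [ 0.3 -2.2 -0.2] T [0.34 0.49 0.02] 0.0193 q6 -0.45
```

Request:
send_rows --series '[0, 0, 0.1, 0, 0, 0, 0, 0, 0, 0.2, 0, 0, 0, 0, 0, 0, 0.3, 0, 0, 0, 0, 0, 0, 0.3, 0, 0, 0, 0]'

```text
clock: 10.67
tcp_pos: [0.5085, 0.0341, 0.1677]
orientation: [0.275, -0.125, 0.952, 0.043]
wrist_force: [-23.7, -4.4, 28.5]
finger_gap: 0.0188
```

```bash
python3 st.py
```

```text
10.6667 to seat [ 0.19 -0.01  0.02] [-0.   0.2  0.1] F tool [  5.1   2.4 -36.9] T [-0.46  2.07  0.  ] 0.0188 q6 -0.45
```

Request:
send_rows --series '[0.05, 0, -0.05, 0, 0, 0, 0, 0.1, 0, -0.12, 0, 0, 0, 0, 0.1, 0, -0.15, 0, 0, 0, 0, 0.1, 0, -0.15, 0, 0, 0, 0, 0.1, 0, -0.15, 0, 0, 0, 0]'

```text
clock: 11.08
tcp_pos: [0.5067, 0.0339, 0.167]
orientation: [0.274, -0.125, 0.952, 0.043]
wrist_force: [-10.7, -3.0, 13.2]
finger_gap: 0.0188
```

```bash
python3 st.py
```

```text
11.0833 to seat [ 0.01 -0.04  0.06] [0.  0.2 0.1] F tool [  2.3   0.1 -17.1] T [-0.05  0.98  0.01] 0.0188 q6 -0.45
```

Request:
send_rows --series '[0, 0, 0, 0, 0, 4, 0, 0, 0, 0, 0, 0, 8, 0, 0, 0, 0, 0, 0, 12, 0, 0, 0, 0, 0, 0, 16, 0, 0, 0, 0, 0, 0, 20, 0, 0, 0, 0, 0, 0, 24, 0, 0, 0, 0, 0, 0, 28, 0, 0, 0, 0, 0, 0, 32, 0, 0, 0, 0, 0, 0, 36, 0, 0, 0, 0, 0, 0, 36, 0]'

```text
clock: 11.92
tcp_pos: [0.5066, 0.0332, 0.1668]
orientation: [0.247, 0.177, 0.944, 0.125]
wrist_force: [-10.1, -5.2, 13.7]
finger_gap: 0.0185
```

```bash
python3 st.py
```

```text
11.9167 to seat [-0.01  0.04  0.06] [ -0.    0.1 -36.1] F tool [  0.4  -3.  -17.5] T [ 1.14  0.68 -0.03] 0.0185 q6 0.18
```

Request:
send_rows --series '[0, 0, 0, 0, 0, 4, 0, 0, 0, 0, 0, 0, 8, 0, 0, 0, 0, 0, 0, 12, 0, 0, 0, 0, 0, 0, 16, 0, 0, 0, 0, 0, 0, 20, 0, 0, 0, 0, 0, 0, 23, 0, 0, 0, 0, 0, 0, 26, 0, 0, 0, 0, 0, 0, 28, 0, 0, 0, 0, 0, 0, 28, 0]'

```text
clock: 12.67
tcp_pos: [0.5061, 0.0329, 0.1665]
orientation: [0.21, 0.4, 0.874, 0.181]
wrist_force: [-13.2, -5.0, 13.8]
finger_gap: 0.0187
```

```bash
python3 st.py
```

```text
12.6667 to seat [-0.    0.1   0.06] [ -0.1   0.1 -64. ] F tool [  0.9  -4.6 -19.1] T [ 1.83  0.16 -0.05] 0.0187 q6 0.67
```

Request:
send_rows --series '[0, 0, 0, 0, 0, 2, 0, 0, 0, 0, 0, 0, 4, 0, 0, 0, 0, 0, 0, 6, 0, 0, 0, 0, 0, 0, 6, 0]'

```text
clock: 13.0
tcp_pos: [0.506, 0.0329, 0.1664]
orientation: [0.2, 0.445, 0.852, 0.191]
wrist_force: [-13.9, -6.5, 14.5]
finger_gap: 0.0186
```

```bash
python3 st.py
```

```text
13.0 to seat [0.   0.11 0.06] [ -0.1   0.1 -70. ] F tool [ -0.6  -5.7 -20.3] T [ 1.92 -0.01 -0.1 ] 0.0186 q6 0.77
```

Request:
send_rows --series '[0, 0, 0, 0, 0, 2, 0, 0, 0, 0, 0, 0, 4, 0, 0, 0, 0, 0, 0, 6, 0, 0, 0, 0, 0, 0, 6, 0]'

```text
clock: 13.33
tcp_pos: [0.5058, 0.0327, 0.1662]
orientation: [0.189, 0.489, 0.827, 0.201]
wrist_force: [-13.7, -6.4, 16.1]
finger_gap: 0.0187
```

```bash
python3 st.py
```

```text
13.3333 to seat [0.01 0.14 0.05] [ -0.1   0.1 -76. ] F tool [ -1.4  -4.5 -21.6] T [ 2.13 -0.27 -0.09] 0.0187 q6 0.88
```

Request:
send_rows --series '[0, 0, 0, 0, 0, 2, 0, 0, 0, 0, 0, 0, 4, 0, 0, 0, 0, 0, 0, 6, 0, 0, 0, 0, 0, 0, 6, 0]'

```text
clock: 13.67
tcp_pos: [0.5057, 0.0327, 0.1661]
orientation: [0.179, 0.532, 0.801, 0.211]
wrist_force: [-15.4, -6.8, 15.7]
finger_gap: 0.0188
```

```bash
python3 st.py
```

```text
13.6667 to seat [0.02 0.16 0.05] [ -0.1   0.1 -82. ] F tool [ -1.5  -6.  -22.2] T [ 2.19 -0.46 -0.22] 0.0188 q6 0.98
```

Request:
send_rows --series '[0, 0, 0, 0, 0, 2, 0, 0, 0, 0, 0, 0, 4, 0, 0, 0, 0, 0, 0, 6, 0, 0, 0, 0, 0, 0, 6, 0]'

```text
clock: 14.0
tcp_pos: [0.5055, 0.0328, 0.166]
orientation: [0.167, 0.573, 0.772, 0.22]
wrist_force: [-15.3, -6.9, 16.3]
finger_gap: 0.0188
```

```bash
python3 st.py; python3 - <<'E'
from h import *
i=camera_info("wrist");im=read_camera("wrist");cv2.imwrite("pics/w8.png",im);np.save("w8.npy",i,allow_pickle=True)
h=cv2.cvtColor(im,cv2.COLOR_BGR2HSV);m=cv2.inRange(h,(0,150,90),(4,255,255))|cv2.inRange(h,(175,150,90),(180,255,255))
print(np.argwhere(m)[:, ::-1].mean(0) if m.any() else None,m.sum()/255,proj(i,MOUTH))
e1,e2,a=frame();print("red pred",proj(i,MOUTH+.0232*e1-.0169*a))
E
```

```text
14.0 to seat [0.03 0.17 0.05] [ -0.1   0.1 -88. ] F tool [ -2.3  -5.5 -22.6] T [ 2.19 -0.66 -0.33] 0.0188 q6 1.09
[349.32 190.64] 25.0 [322.13009055 197.13344151]
red pred [349.02972735 191.98722932]
```

```bash
python3 - <<'E'
import cv2
im=cv2.imread("pics/w8.png");cv2.imwrite("pics/w8c.png",cv2.resize(im[140:260,260:420],(640,480),interpolation=cv2.INTER_CUBIC))
E
```

```text
(no output)
```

View pics/w8c.png

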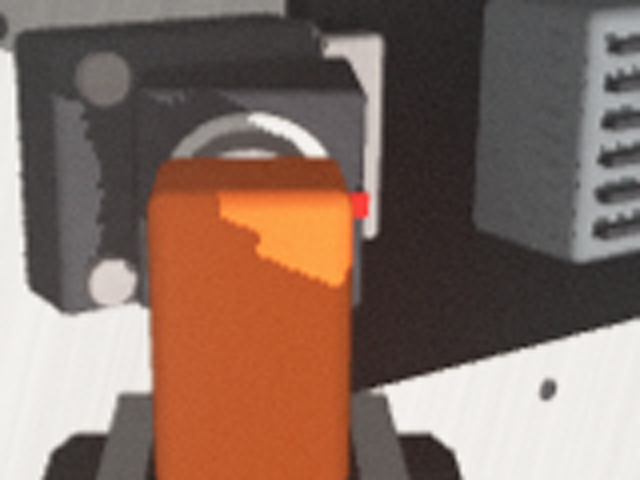

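The pointer is hidden under the bar next to the red mark at (358,205), and the torque is at 0.33 N m and climbing, so the screw is at the stop. I back off the wind-up and withdraw along the axis.

Request:
send_rows --series '[0, 0, 0, 0, 0, 3, 0, 0, 0, 0, 0, 0, 3, 0, 0, 0, 0, 0, 0, -2, 0, 0, 0, 0, 0, 0, -6, 0, 0, 0, 0, 0, 0, -10, 0, 0, 0, -0.1, 0, 0, -10, 0]'

```text
clock: 14.55
tcp_pos: [0.5049, 0.0328, 0.1661]
orientation: [0.186, 0.502, 0.82, 0.204]
wrist_force: [2.0, -2.9, -5.6]
finger_gap: 0.0186
```

```bash
python3 st.py
```

```text
14.55 to seat [-0.03  0.21  0.08] [ -0.1   0.  -77.8] F tool [-2.9 -2.6  5.3] T [ 1.16 -0.77 -0.06] 0.0186 q6 0.91
```

Request:
send_rows --series '[0, 0, -0.5, 0, 0, 0, 0, 0, 0, -1, 0, 0, 0, 0, 0, 0, -1.7, 0, 0, 0, 0, 0, 0, -2.5, 0, 0, 0, 0, 0, 0, -3.5, 0, 0, 0, 0, 0, 0, -5, 0, 0, 0, 0, 0, 0, -7, 0, 0, 0, 0, 0, 0, -8, 0, 0, 0, 0, 0, 0, -8, 0, 0, 0, 0]'

```text
clock: 15.3
tcp_pos: [0.4647, 0.0216, 0.2361]
orientation: [0.186, 0.502, 0.819, 0.206]
wrist_force: [0.2, 0.7, -1.7]
finger_gap: 0.0187
```

```bash
python3 st.py; python3 - <<'E'
from h import *
i=camera_info("wrist");im=read_camera("wrist");cv2.imwrite("pics/w9.png",im);np.save("w9.npy",i,allow_pickle=True)
print(proj(i,MOUTH))
g=np.load("grasp.npy",allow_pickle=True).item();print(g["p"],g["R"].round(3))
tgt=np.array([.4498,-.2446,.2495]);y=np.deg2rad(159.6)
print(rel(tgt,ori([0,0,-1],[np.cos(y),np.sin(y),0])))
A=rectify(im,i,MOUTH,np.deg2rad(16.4),.03,400);cv2.imwrite("pics/r9.png",np.hstack([A,cv2.resize(im[100:300,220:420],(400,400))]))
E
```

```text
15.3 to seat [-0.05 -0.01  8.24] [  0.1   0.1 -77.9] F tool [ 0.7 -0.5  1.6] T [ 0.73  0.14 -0.01] 0.0187 q6 0.84
[320.3561162  176.74878124]
[ 0.45010957 -0.24492699  0.12075037] [[-0.937  0.349  0.001]
 [ 0.349  0.937 -0.   ]
 [-0.001  0.    -1.   ]]
(array([-23.45, -11.29,  -6.01]), array([ 28. ,  17.4, -41.5]), np.float64(6.404792693209194), np.float64(7.398513280189654))
```

View pics/r9.png

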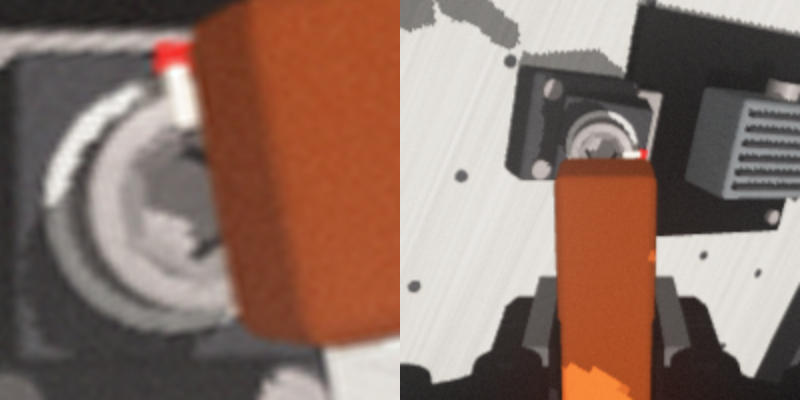

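The pointer's white bar now meets the red mark, at (175,60) in the rectified view. I carry the key back above the stand.

Request:
send_rows --series '[-2, -1, -1.2, 2.8, 1.7, -4.1, 0, -4.7, -2.3, -2.5, 5.6, 3.5, -8.3, 0, -7.5, -3.6, -3.8, 8.4, 5.2, -12.5, 0, -10.3, -5, -4.8, 11.2, 7, -16.6, 0, -13, -6.3, -5.6, 14, 8.7, -20.8, 0, -15.8, -7.6, -6.2, 16.8, 10.4, -25, 0, -18.5, -8.9, -6.5, 19.6, 12.2, -29, 0, -21, -10.1, -6.5, 22.4, 14, -33.2, 0, -22.8, -11, -6.2, 25.2, 15.7, -37.4, 0, -23.4, -11.3, -6, 28, 17.4, -41.5, 0]'

```text
clock: 16.18
tcp_pos: [0.4504, -0.2473, 0.2459]
orientation: [-0.003, 0.176, 0.984, -0.001]
wrist_force: [0.6, -0.1, -3.0]
finger_gap: 0.0185
```

Request:
send_rows --series '[0, 0, 0, 0, 0, 0, 0, 0, 0, 0, 0, 0, 0, 0, 0, 0, 0, 0, 0, 0, 0, 0, 0, 0, 0, 0, 0, 0]'

```text
clock: 16.52
tcp_pos: [0.4492, -0.2433, 0.2481]
orientation: [-0.001, 0.177, 0.984, 0.0]
wrist_force: [0.4, -0.1, -1.7]
finger_gap: 0.0186
```

```bash
cat > bk.py <<'E'
from h import *
p,R0,s=pose()
y=np.deg2rad(159.6);d,w,_,_=rel([.4500,-.2448,.1208],ori([0,0,-1],[np.cos(y),np.sin(y),0]))
print(s["clock"],p,"to grasp",d,w,"F",s["wrist_force"].round(1),s["ft_torque"].round(2),round(s["finger_gap"],4))
E
python3 bk.py; python3 - <<'E'
from h import *
i=camera_info("wrist");im=read_camera("wrist");cv2.imwrite("pics/w10.png",im)
m,c,st=orange(im);print(c,st)
r=cv2.minAreaRect(np.vstack(cv2.findContours(m,0,1)[0]));print(r)
im4=cv2.imread("pics/w4.png");print(orange(im4)[1:],cv2.minAreaRect(np.vstack(cv2.findContours(orange(im4)[0],0,1)[0])))
d=cv2.absdiff(im4,im)[150:260,240:420];print(d.mean(),cv2.phaseCorrelate(np.float64(cv2.cvtColor(im4,6)[182:345,290:355]),np.float64(cv2.cvtColor(im,6)[182:345,290:355])))
E
```

```text
16.5167 [ 0.44924265 -0.24332416  0.2480638 ] to grasp [-0.15 -0.11 12.73] [ 0.  -0.1 -0. ] F [ 0.4 -0.1 -1.7] [-0.01 -0.05 -0.  ] 0.0186
[322.53958121 261.29124106] [ 297  180   52  170 7832]
((322.5, 264.5), (169.0, 51.0), 90.0)
(array([322.53671596, 261.38462519]), array([ 297,  180,   52,  170, 7844], dtype=int32)) ((322.5, 264.5), (169.0, 51.0), 90.0)
5.008114478114478 ((-0.2641155285193548, 0.4169440072932815), 0.8631936294189643)
```

Request:
send_rows --series '[-0.1, -0.1, 1, 0, 0, 0, 0, -0.1, -0.1, 2.5, 0, 0, 0, 0, -0.1, -0.1, 4, 0, 0, 0, 0, -0.1, -0.1, 5, 0, 0, 0, 0, -0.1, -0.1, 5, 0, 0, 0, 0, -0.1, -0.1, 5, 0, 0, 0, 0, -0.1, -0.1, 5, 0, 0, 0, 0]'

```text
clock: 17.15
tcp_pos: [0.4503, -0.2456, 0.1986]
orientation: [-0.001, 0.177, 0.984, -0.0]
wrist_force: [-0.5, 0.5, -1.8]
finger_gap: 0.0187
```

```bash
python3 bk.py
```

```text
17.15 [ 0.45026718 -0.2455747   0.19864204] to grasp [0.04 0.07 7.78] [-0.1 -0.1  0. ] F [-0.5  0.5 -1.8] [-0.05 -0.    0.02] 0.0187
```

Request:
send_rows --series '[0, 0.05, 0.8, 0, 0, 0, 0, 0, 0.05, 1.6, 0, 0, 0, 0, 0, 0.05, 2.4, 0, 0, 0, 0, 0, 0.05, 3, 0, 0, 0, 0, 0, 0.05, 3, 0, 0, 0, 0]'

```text
clock: 17.57
tcp_pos: [0.4492, -0.2441, 0.166]
orientation: [-0.003, 0.177, 0.984, 0.001]
wrist_force: [-0.2, 0.1, -2.5]
finger_gap: 0.0186
```

```bash
python3 bk.py
```

```text
17.5667 [ 0.44916177 -0.24413282  0.1660365 ] to grasp [-0.13 -0.03  4.52] [ 0.  -0.3  0. ] F [-0.2  0.1 -2.5] [-0.    0.06  0.04] 0.0186
```

Request:
send_rows --series '[0, 0, 0.8, 0, 0, 0, 0, 0, 0, 1.6, 0, 0, 0, 0, 0, 0, 2.4, 0, 0, 0, 0, 0, 0, 3.2, 0, 0, 0, 0, 0, 0, 3.8, 0, 0, 0, 0, 0, 0, 3.8, 0, 0, 0, 0]'

```text
clock: 18.07
tcp_pos: [0.4491, -0.2442, 0.1282]
orientation: [-0.003, 0.177, 0.984, 0.001]
wrist_force: [0.1, 0.2, -1.7]
finger_gap: 0.0186
```

```bash
python3 bk.py
```

```text
18.0667 [ 0.4490833  -0.24416969  0.12818273] to grasp [-0.11 -0.03  0.74] [ 0.  -0.3  0. ] F [ 0.1  0.2 -1.7] [ 0.01 -0.03 -0.01] 0.0186
```

Request:
send_rows --series '[-0.1, 0, 0.3, 0, -0.3, 0, 0, -0.1, 0, 0.6, 0, -0.3, 0, 0, -0.1, 0, 0.75, 0, -0.3, 0, 0, -0.1, 0, 0.75, 0, -0.3, 0, 0, -0.1, 0, 0.75, 0, -0.3, 0, 0]'

```text
clock: 18.48
tcp_pos: [0.451, -0.2453, 0.1226]
orientation: [0.001, 0.177, 0.984, -0.001]
wrist_force: [0.4, 0.2, -2.4]
finger_gap: 0.0185
```

```bash
python3 bk.py
```

```text
18.4833 [ 0.45098854 -0.24527466  0.12259987] to grasp [0.11 0.01 0.18] [-0.   0.2  0. ] F [ 0.4  0.2 -2.4] [-0.02  0.02  0.01] 0.0185
```

Request:
send_rows --series '[0.05, 0, 0.1, 0, 0, 0, 0, 0.05, 0, 0.2, 0, 0, 0, 0, 0.05, 0, 0.25, 0, 0, 0, 0, 0.05, 0, 0.25, 0, 0, 0, 0]'

```text
clock: 18.82
tcp_pos: [0.4508, -0.2452, 0.1208]
orientation: [0.002, 0.177, 0.984, -0.001]
wrist_force: [-1.3, 0.9, 4.0]
finger_gap: 0.0186
```

```bash
python3 bk.py
```

```text
18.8167 [ 0.45077509 -0.24522746  0.12077018] to grasp [ 0.09  0.01 -0.  ] [-0.1  0.2  0. ] F [-1.3  0.9  4. ] [ 0.23  0.22 -0.04] 0.0186
```

Collar contact (+4 N) comes at the same TCP height as the original grasp. I release and retreat upward.

Request:
send_rows --series '[0, 0, 0, 0, 0, 0, 0.3, 0, 0, 0, 0, 0, 0, 0.6, 0, 0, 0, 0, 0, 0, 1, 0, 0, 0, 0, 0, 0, 1, 0, 0, 0, 0, 0, 0, 1, 0, 0, 0, 0, 0, 0, 1, 0, 0, 0, 0, 0, 0, 1, 0, 0, 0, 0, 0, 0, 1]'

```text
clock: 19.48
tcp_pos: [0.4505, -0.2451, 0.1199]
orientation: [0.001, 0.177, 0.984, -0.001]
wrist_force: [0.8, -0.2, 0.3]
finger_gap: 0.0852
```

Request:
send_rows --series '[0, 0, -0.5, 0, 0, 0, 1, 0, 0, -2, 0, 0, 0, 1, 0, 0, -4, 0, 0, 0, 1, 0, 0, -6.5, 0, 0, 0, 1, 0, 0, -9, 0, 0, 0, 1, 0, 0, -10, 0, 0, 0, 1, 0, 0, -10, 0, 0, 0, 1, 0, 0, -10, 0, 0, 0, 1]'

```text
clock: 20.15
tcp_pos: [0.4504, -0.245, 0.22]
orientation: [0.002, 0.177, 0.984, -0.001]
wrist_force: [-0.9, -0.1, -0.4]
finger_gap: 0.0857
```

```bash
python3 bk.py; python3 - <<'E'
from h import *
i=camera_info("wrist");im=read_camera("wrist");cv2.imwrite("pics/w11.png",im)
m,c,st=orange(im);print("orange",c,st)
x=np.array([np.cos(np.deg2rad(159.6)),np.sin(np.deg2rad(159.6)),0]);yy=np.array([-x[1],x[0],0])
c0=np.array([.4493,-.2437,.139])
P=np.array([proj(i,c0+sx*.039*x+sy*.01*yy+[0,0,sz*.009]) for sx in(-1,1) for sy in (-1,1) for sz in (-1,1)]);print("pred at start pose",P.min(0),P.max(0))
print(cv2.minAreaRect(np.vstack(cv2.findContours(m,0,1)[0])))
a=read_camera("scene");b=cv2.imread("pics/scene0.png")
d=cv2.absdiff(a,b).max(2)[150:320,170:470]; # changes
n,l,s_,cc=cv2.connectedComponentsWithStats((d>45).astype(np.uint8));print([ (s_[k]+[170,150,0,0,0]).tolist() for k in range(1,n) if s_[k][4]>8])
t=read_camera("top");mt,ct,stt=orange(t);print("top orange",ct,stt,"start 394.96 219.56")
E
```

```text
20.15 [ 0.45043054 -0.24504083  0.21995887] to grasp [0.09 0.02 9.92] [-0.1  0.2  0. ] F [-0.9 -0.1 -0.4] [0.05 0.05 0.02] 0.0857
orange [322.94086022 203.38172043] [ 309  152   28  104 2790]
pred at start pose [309.37000491 148.64668057] [338.63125888 255.75084661]
((322.5, 203.5), (103.0, 27.0), 90.0)
[[192, 150, 16, 14, 107], [229, 150, 17, 12, 107], [274, 150, 8, 2, 10], [283, 150, 12, 2, 15], [170, 150, 161, 40, 2308], [255, 150, 147, 75, 2802]]
top orange [392.71698113 226.79245283] [389 222   8  10  53] start 394.96 219.56
```

```bash
python3 -c "
from workcell import *
print(hand_in())"
```

```text
the job is handed in; nothing more can be done
None
```

I did the whole task: seated the key, turned the screw to its stop, put the key back in its stand and handed the job in at about 20 s of the 56 s allowed. `hand_in()` gave no verdict.

- **Seating:** the key slid into the inclined screw with light forces and met the floor at the estimated depth. The press peaked at 37 N and I eased it to 17 N before turning.
- **Turning:** I turned the tool about 1.6 rad clockwise. The torque rose to 0.33 N m against the 0.04 N m the screw needs, so I took that as the stop. After I withdrew the key, the wrist picture showed the white pointer meeting the red mark.
- **Key back in its stand:** the collar touched the block at the same tool height as when I first gripped the key. After release, the wrist camera showed the bar at its starting yaw and within about 1–3 px of its starting place. The gripper was open and about 10 cm above the grasp height.
- **Rest of the table:** comparing the scene pictures from before and after showed changes only where the arm and its shadow had moved. I did not check each bystander separately.

Three checks were weak or disagreed:
- The top and scene cameras put the screw head a few millimetres away from the wrist-camera estimate. I used the wrist estimate, and the insertion bore it out.
- The bar looked about 3 px shorter than predicted in the last wrist view. I put that down to its rounded ends.
- The last top-camera check of the key was no use. It saw only 53 px of orange, against 169 at the start, probably because the arm was in the way.

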